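# Present the wax rim tray, stow the cup tray

## Task

Two trays have been left part-way out of the rail dock: push the one carrying the round cup fully home, and hook a fingertip behind the front lip of the one carrying the wax block and draw it out along its rail as far as it goes, in either order. It is fingertip work, nothing is grasped: do not pinch a lip between the fingers, do not touch or lift the wax or the cup, which stay standing in their trays, and leave the canister and the loose tray handles where they are.

Things in the scene. Friction and masses are not known exactly. Their poses are not given: they have to be found in the camera images.
- dock: aluminium rail dock fixed to the counter, 208 x 284 mm; three rails (30 mm high) guide two side-by-side trays, back stop 40 mm high. Origin: on the counter under the dock's centre (its front edge is at x = -100 mm); +x points to the closed back, the trays draw out along -x; the lanes' centre lines are at y = +68 mm (left tray) and y = -68 mm (right tray).
- left_tray (a joint): slide of the left tray (lane at dock y = +68 mm), in m: 0 = fully home, 0.115 = drawn out against its stop; grows as the tray moves along the dock's -x. It stays where it is left; about 2 N of friction, light damping, tray 0.29 kg. Starts part-way out, 0.03 to 0.07.
- left_lip: green polymer upright lip across the front of the left tray (its back, hook skin). Origin: on the lip's back face, mid-width, at tray floor level (16 mm above the counter); axes as the dock's, x into the tray. Lip 116 mm wide (y), 8 mm thick in all (to x = -8 mm), top 36 mm above the tray floor (52 mm above the counter). When home, the origin is at dock x = -97 mm.
- left_bay (a point): centre, on the floor, of the left tray's empty finger bay, 29 mm behind the lip's back face: room for a fingertip, 58 mm long (x), 108 mm wide (y). A 4 mm cross wall closes it; behind that wall lies the load bay, 62 to 187 mm behind the lip's back face. Cross wall and side walls rise 16 mm above the tray floor.
- left_front: front skin of the same lip of the left tray: origin on the outer front face, mid-width, at tray floor level, 8 mm in front (-x) of left_lip; push here to send the tray home. When home it is at dock x = -105 mm, 5 mm in front of the dock's edge.
- right_tray (a joint): slide of the right tray (lane at dock y = -68 mm), in m: 0 = fully home, 0.115 = drawn out against its stop; grows as the tray moves along the dock's -x. It stays where it is left; about 2 N of friction, light damping, tray 0.29 kg. Starts part-way out, 0.03 to 0.07.
- right_lip: green polymer upright lip across the front of the right tray (its back, hook skin). Origin: on the lip's back face, mid-width, at tray floor level (16 mm above the counter); axes as the dock's, x into the tray. Lip 116 mm wide (y), 8 mm thick in all (to x = -8 mm), top 36 mm above the tray floor (52 mm above the counter). When home, the origin is at dock x = -97 mm.
- right_bay (a point): centre, on the floor, of the right tray's empty finger bay, 29 mm behind the lip's back face: room for a fingertip, 58 mm long (x), 108 mm wide (y). A 4 mm cross wall closes it; behind that wall lies the load bay, 62 to 187 mm behind the lip's back face. Cross wall and side walls rise 16 mm above the tray floor.
- right_front: front skin of the same lip of the right tray: origin on the outer front face, mid-width, at tray floor level, 8 mm in front (-x) of right_lip; push here to send the tray home. When home it is at dock x = -105 mm, 5 mm in front of the dock's edge.
- wax: pink wax rim block, loose, 55 x 30 x 20 mm, about 25 to 50 g, lying in the load bay of one of the two trays; origin at the centre of its underside, long side along its x
- cup: round chrome instrument cup, loose, 58 mm across the rim, 50 mm high, narrowed and dented base, about 50 to 100 g, standing in the load bay of the other tray; origin at the centre of its underside
- canister: bystander: amber plastic canister with white screw top, 72 mm across, 104 mm high, loose, on the counter to the left of the dock; origin at the centre of its underside
- handle1: bystander: nickel-plated U-shaped tray handle lying loose on the counter to the right of the dock, 120 mm by 33 mm, 10 mm high; origin on the counter at the middle of its long bar (along y), the legs go 28 mm to -x
- handle2: bystander: second tray handle, the same as handle1
Mind the look-alikes: they are no part of the job. Of the things that look like the wax, the smallest one is meant.

How it is judged (in metres and radians):
On the way:
1. a fingertip hooked behind the lip pulls the wax block's tray beyond 80 mm of its travel (((y of wax in the frame of left_lip between -0.056 and 0.056 m and x of wax in the frame of left_lip between 0.05 and 0.2 m and z of wax in the frame of left_lip between -0.006 and 0.012 m and value of joint left_tray above 0.08 m and contact force between the fingers and left_lip above 0.3 N) or (y of wax in the frame of right_lip between -0.056 and 0.056 m and x of wax in the frame of right_lip between 0.05 and 0.2 m and z of wax in the frame of right_lip between -0.006 and 0.012 m and value of joint right_tray above 0.08 m and contact force between the fingers and right_lip above 0.3 N))), for 0.05 s.
At the end, for the whole second after the job is handed in: the wax block's tray is drawn out to its stop (joint above 0.107 of 0.115 m), the cup's tray is fully home (joint below 0.008 m), the trays are at rest, and wax and cup still stand flat (within 0.2 rad) in the load bays they started in (((y of wax in the frame of left_lip between -0.056 and 0.056 m and x of wax in the frame of left_lip between 0.05 and 0.2 m and z of wax in the frame of left_lip between -0.006 and 0.012 m and y of cup in the frame of right_lip between -0.056 and 0.056 m and x of cup in the frame of right_lip between 0.05 and 0.2 m and z of cup in the frame of right_lip between -0.006 and 0.012 m and value of joint left_tray above 0.107 m and value of joint right_tray below 0.008 m) or (y of wax in the frame of right_lip between -0.056 and 0.056 m and x of wax in the frame of right_lip between 0.05 and 0.2 m and z of wax in the frame of right_lip between -0.006 and 0.012 m and y of cup in the frame of left_lip between -0.056 and 0.056 m and x of cup in the frame of left_lip between 0.05 and 0.2 m and z of cup in the frame of left_lip between -0.006 and 0.012 m and value of joint right_tray above 0.107 m and value of joint left_tray below 0.008 m)) and angle between each of cup, wax's own z axis and vertical below 0.2 rad and linear speed of each of wax, cup below 0.02 m/s and velocity of joint left_tray between -0.01 and 0.01 m/s and velocity of joint right_tray between -0.01 and 0.01 m/s); the robot touches nothing.
It fails at once if a lip is pinched: the fingers press its front and its back at once, over 1 N each ((contact force between the fingers and left_lip above 1 N and contact force between the fingers and left_front above 1 N) or (contact force between the fingers and right_lip above 1 N and contact force between the fingers and right_front above 1 N)).
It fails at once if the wax or the cup is touched by the fingers or the arm (over 0.5 N) (contact force between any of the fingers, the arm and wax above 0.5 N or contact force between any of the fingers, the arm and cup above 0.5 N).
It fails at once if the wax or the cup is lifted off its tray floor by more than 14 mm (height (world z) of any of wax, cup above 0.03 m).
It fails at once if the canister or a loose handle is displaced by more than 15 mm (distance of any of canister, handle1, handle2 from where it was at the start of the episode above 0.015 m).
It also fails if it takes over 40 s, if anything falls off the work surface, if the arm or the gripper's body presses on something with over 40 N, if the wrist force passes 120 N, or if a joint passes its speed limit or range.

## Robot

A 6-joint arm with a two-finger parallel gripper is mounted at the origin on the work surface. World frame = base frame: x ahead of the robot, y to its left, z up, the work surface at z = 0. Lengths are in mm, angles in degrees, forces in N, time in s.
With the tool pointing down it reaches from about 350 to 800 mm from the base axis. Payload 7.3 kg.
Tool frame: the origin (TCP) lies at the very end of the fingers, on their centre line; the grasp point (between the pads) lies 19 mm behind it; z points along the fingers, y is the direction in which the jaws open and shut (so a half turn about z gives the same grasp; the last joint's range is limited). The gripper opens to 85 mm and grips with 20 to 120 N. Pads are 22 mm wide; open, the fingers measure 114 mm over their backs; the gripper's body (76 mm by 85 mm) begins 54 mm behind the grasp point. The pads swing forward as they close: fully open they stand 13 mm farther back than shut.
Start: joints at [59.473, 19.595, 87.324, -0, 73.075, -8.365], TCP at [198.031, 486.239, 231.322] pointing down, gripper open.
Joint ranges: [-145.02, 145.02], [-44.19, 115.74], [2.07, 154.8], [-57.11, 237.11], [16.16, 152.29], [-177.93, 177.93]. Speed limits (degrees/s): [147.25, 147.25, 180, 180, 180, 180].

## Interface

Orientations are given as a 3x3 rotation matrix whose columns are the frame's x, y, z axes.
In Python, from plant import bot gives the robot as it stands. The module is installed in compiled form; this text tells all that it offers. Calls block until the motion is done:
- bot.reach(position, orientation): joint-space move of the TCP to a pose.
- bot.servo_line(position, ori=None, vel=150, contact_N=None): straight line of the TCP; ori=None keeps the orientation; vel is the mean speed in mm/s. With contact_N (N) it stops when the force on the tool has changed by that much, and returns True; else False.
- bot.set_joints(angles): joint-space move.
- bot.grip(opening, force=None): finger opening in mm; force is the grip in N (None keeps the last); returns when the fingers have stopped.
- bot.pause(seconds).
- bot.solve_ik(position, orientation): joint angles nearest the present ones, or None.
- bot.read_camera(name): name is "scene" or "top"; returns the picture (400x640x3 uint8, red, green, blue); there is no depth.
- bot.camera_info(name): a dict with "fovy" (degrees; the focal length in pixels is half the picture's height over the tangent of half this angle, whatever the lens; pixels are square), "cx", "cy" (the principal point, pixels), "position" and "rotation" of the camera in the world. Camera axes: x right, y up, looking along -z (the intrinsics and any distortion apply to the point x, -y, -z); pixel columns grow to the right and rows downward; lengths in mm; the calibration is good to about 2 mm. A picture is of the moment at which its call begins. camera_info takes no time and is no camera call.
A pose or a line that the arm cannot do raises bot.IKError and nothing moves.
- bot.finish_job(): hands the job in, once; it reports no verdict.
Readings, each from a call of its own:
- bot.current_t(): time.
- bot.current_q(): joint angles.
- bot.current_qd(): joint speeds.
- bot.current_joint_efforts(): joint torques, N m.
- bot.current_eef_pos(): TCP position.
- bot.current_tool_rot(): TCP orientation.
- bot.current_wrist_force(): force on the tool from outside, world axes, zero at the start.
- bot.current_torque(): the same for the moment, N m.
- bot.current_grip_width(): finger opening in mm.
Only numpy, scipy, OpenCV 4.12 (cv2) and the standard library are available. Lean on these libraries where they do the work, as an engineer would, in place of code of your own. Each camera call takes 0.05 s, during which the arm holds its last target.

## Working session

There is one attempt and no reset: what is moved stays moved. The work goes in short steps, each a Python script; the robot and the scene stay as the last script left them, time stands still between calls to the robot, and variables do not carry over. Pictures are saved under pics/ and viewed, and the job is handed in when it is done.

```bash
mkdir -p pics
python3 - <<'E'
from plant import bot
import cv2
for n in("scene","top"):
    cv2.imwrite(f"pics/{n}0.png",bot.read_camera(n)[:,:,::-1]); print(n,bot.camera_info(n))
print(bot.current_t())
E
```

```text
scene {'fovy': 44.237678211770714, 'cx': 317.2196857104708, 'cy': 192.37656274337917, 'position': array([1239.51578943,  304.78910395,  996.56024451]), 'rotation': array([[-0.43623197, -0.73074193,  0.52508847],
       [ 0.89969444, -0.34391646,  0.26883337],
       [-0.01586125,  0.58969289,  0.80747181]])}
top {'fovy': 53.11585498047924, 'cx': 321.0618002129704, 'cy': 201.6320977749032, 'position': array([ 486.64407382,   -9.47465495, 1059.27708395]), 'rotation': array([[ 0.00190825,  0.99101995, -0.13370048],
       [-0.99991636,  0.00360122,  0.01242175],
       [ 0.01279168,  0.1336656 ,  0.99094393]])}
0.1
```

View pics/scene0.png

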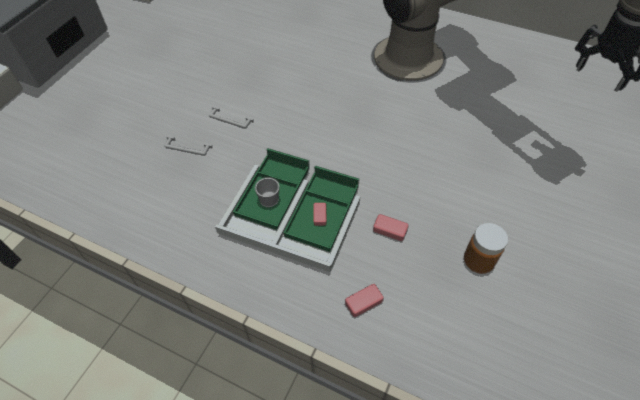

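View pics/top0.png

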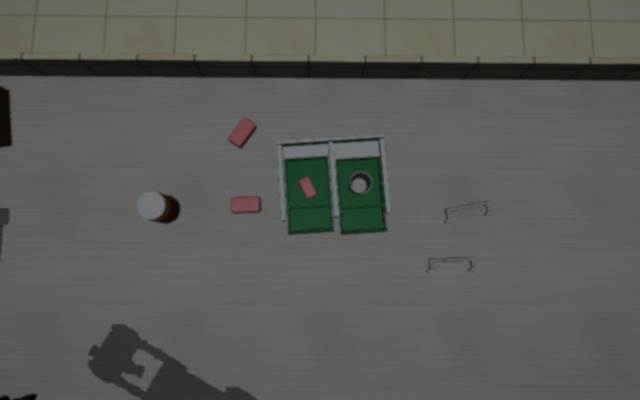

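The wax (the small one) lies in the left tray at top px (308,187). The cup is in the right tray at (360,184). The dock spans about x 277–388, y 136–220. I'll enlarge this area to measure it.

Run:
```python
import cv2
a=cv2.imread("pics/top0.png")[120:250,260:400]; a=cv2.convertScaleAbs(a,alpha=1.8)
cv2.imwrite("pics/topz.png",cv2.resize(a,None,fx=4.5,fy=4.5,interpolation=cv2.INTER_CUBIC))
a=cv2.imread("pics/scene0.png")[140:270,210:370]
cv2.imwrite("pics/scz.png",cv2.resize(a,None,fx=4.5,fy=4.5,interpolation=cv2.INTER_CUBIC))
```

```text
(no output)
```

View pics/topz.png

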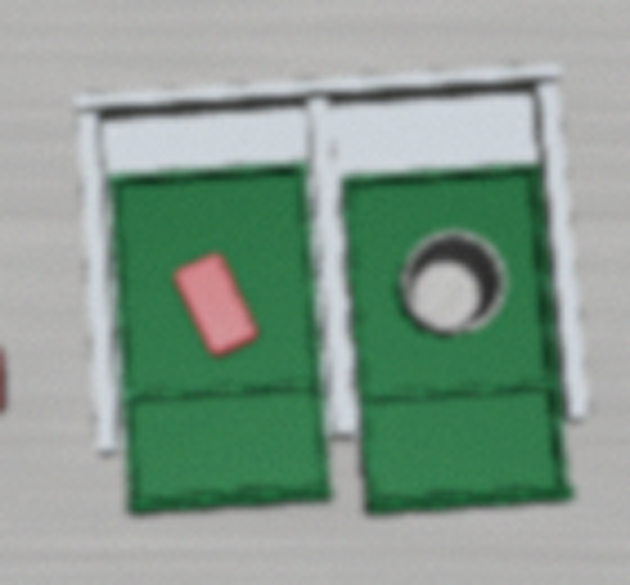

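View pics/scz.png

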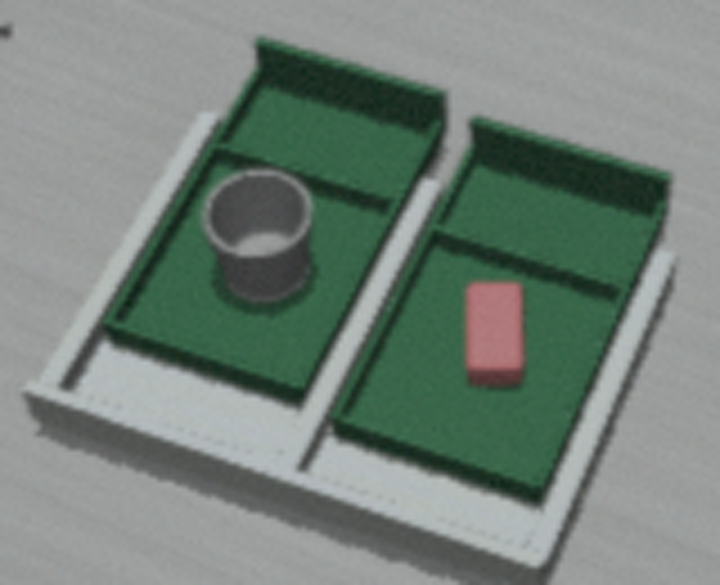

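```bash
cat > fit.py <<'E'
import numpy as np
from scipy.optimize import least_squares
from plant import bot
C={n:bot.camera_info(n) for n in("scene","top")}
def proj(n,P):
    c=C[n]; q=(np.atleast_2d(P)-c["position"])@c["rotation"]; f=200/np.tan(np.radians(c["fovy"]/2))
    return np.c_[c["cx"]+f*q[:,0]/-q[:,2], c["cy"]-f*q[:,1]/-q[:,2]]
def ray(n,uv,z):
    c=C[n]; f=200/np.tan(np.radians(c["fovy"]/2))
    d=c["rotation"]@np.array([(uv[0]-c["cx"])/f,-(uv[1]-c["cy"])/f,-1]); p=c["position"]
    return p+d*(z-p[2])/d[2]
def Z(n,u,v): return (260+u/4.5,120+v/4.5) if n=="top" else (210+u/4.5,140+v/4.5)
E
cat > run1.py <<'E'
from fit import *
# n,u,v, x,y,z, tray
O=[("top",77,97,108,142,40,0),("top",560,67,108,-142,40,0),("top",97,452,-100,142,30,0),("top",587,417,-100,-142,30,0),
("scene",27,388,108,-142,40,0),("scene",549,568,108,142,40,0),("scene",205,112,-100,-142,30,0),("scene",675,252,-100,142,30,0),
("scene",258,38,-105,-126,52,2),("scene",445,93,-105,-10,52,2),("scene",473,117,-105,10,52,1),("scene",670,176,-105,126,52,1)]
def w(p,x,y,z,t):
    x=x-(p[3] if t==1 else p[4] if t==2 else 0); c,s=np.cos(p[2]),np.sin(p[2])
    return [p[0]+c*x-s*y,p[1]+s*x+c*y,z]
def res(p):
    return np.concatenate([proj(o[0],w(p,*o[3:]))[0]-Z(*o[:3]) for o in O])
r=least_squares(res,[650,0,0,50,50],loss="soft_l1"); print(r.x,np.degrees(r.x[2])); print(res(r.x).reshape(-1,2).round(2))
np.save("p.npy",r.x)
p=r.x
for o in O: print(o[3:],(ray(o[0],Z(*o[:3]),o[5])-w(p,*o[3:])).round(1))
print("lip bottoms top cam zoom", [((proj("top",w(p,-105,y,16,t))[0]-[260,120])*4.5).round(0) for y,t in((126,1),(10,1),(-10,2),(-126,2))],[((proj("top",w(p,-105,y,52,t))[0]-[260,120])*4.5).round(0) for y,t in((126,1),(10,1),(-10,2),(-126,2))])
print("wax",ray("top",Z("top",217,304),36),"cup",ray("top",Z("top",453,283),66))
for n,uv in(("top",(245,205)),("top",(152,206))): print(ray(n,uv,0))
for uv in((429,270),(472,270),(445,221),(487,215),(429,259),(472,258),(445,211),(487,204)): print("handle",ray("top",uv,5).round())
for n,z in(("left_bay",1),("right_front",2)): print(n, w(p,-97+29,68,16,1) if z==1 else w(p,-105,-68,16,2))
E
python3 run1.py
```

```text
[ 6.85817054e+02 -5.14551363e+01  7.28900664e-02  2.55982133e+01
  3.60187018e+01] 4.176293171571374
[[-1.84 -0.24]
 [-1.43 -0.6 ]
 [-1.39  0.19]
 [-0.74  0.34]
 [-1.13 -0.31]
 [-1.77 -0.32]
 [-0.58 -1.43]
 [ 0.79 -0.06]
 [-0.68 -0.36]
 [-0.15 -0.08]
 [-0.49 -0.16]
 [ 0.19  0.02]]
(108, 142, 40, 0) [-0.6 -4.8  0. ]
(108, -142, 40, 0) [-1.6 -3.7  0. ]
(-100, 142, 30, 0) [ 0.5 -3.6  0. ]
(-100, -142, 30, 0) [ 0.9 -1.9  0. ]
(108, -142, 40, 0) [-0.4  2.8  0. ]
(108, 142, 40, 0) [-0.9  3.8  0. ]
(-100, -142, 30, 0) [3.5 3.7 0. ]
(-100, 142, 30, 0) [ 1.  -1.7  0. ]
(-105, -126, 52, 2) [0.3 2.2 0. ]
(-105, -10, 52, 2) [0.1 0.4 0. ]
(-105, 10, 52, 1) [-0.1  1.3  0. ]
(-105, 126, 52, 1) [ 0.1 -0.4  0. ]
lip bottoms top cam zoom [array([124., 506.]), array([324., 492.]), array([359., 507.]), array([559., 493.])] [array([119., 502.]), array([326., 487.]), array([363., 504.]), array([569., 489.])]
wax [661.40277327  11.05123668  36.        ] cup [ 668.76421582 -121.81607882   66.        ]
[619.78183272 179.72248192   0.        ]
[616.24033791 425.81147965   0.        ]
handle [ 450. -305.    5.]
handle [ 450. -417.    5.]
handle [ 578. -352.    5.]
handle [ 595. -464.    5.]
handle [ 478. -306.    5.]
handle [ 481. -419.    5.]
handle [ 605. -353.    5.]
handle [ 624. -466.    5.]
left_bay [np.float64(587.5152360018906), np.float64(9.547962597972955), 16]
right_front [np.float64(550.1249368117094), np.float64(-129.54433860039887), 16]
```

The two views agree to within about 4 mm. The slides start near 30 mm (left, wax) and 37 mm (right, cup). I'll push the cup tray first, with the fingers shut and guarded by contact force.

```bash
cat > h.py <<'E'
from fit import *
p=np.load("p.npy"); c,s=np.cos(p[2]),np.sin(p[2])
def W(x,y,z): return np.array([p[0]+c*x-s*y,p[1]+s*x+c*y,z])
def inv(P): d=np.asarray(P)[:2]-p[:2]; return np.array([c*d[0]+s*d[1],-s*d[0]+c*d[1],P[2]])
x=np.array([c,s,0]); zz=np.array([0,0,-1.]); R=np.c_[x,np.cross(zz,x),zz]
R2=np.c_[-x,np.cross(zz,-x),zz]
E
python3 - <<'E'
from h import *
for M in(R,R2): print(bot.solve_ik(W(-190,-68,140),M),bot.solve_ik(W(-230,68,28),M))
M=R if bot.solve_ik(W(-190,-68,140),R) is not None else R2
bot.grip(0,30); print(bot.current_grip_width())
bot.reach(W(-190,-68,140),M)
bot.servo_line(W(-190,-68,30),vel=150)
print(bot.current_t(),bot.current_wrist_force(),inv(bot.current_eef_pos()))
import cv2
for n in("scene","top"): cv2.imwrite(f"pics/{n}1.png",bot.read_camera(n)[:,:,::-1])
E
```

```text
[-2.33423453e+01  2.42723640e+01  9.58745520e+01 -2.54444375e-14
  5.98530840e+01  6.24813615e+01] [-9.79156614e+00  2.87658822e+01  1.12478991e+02 -2.54444375e-14
  3.87551264e+01  7.60321407e+01]
[-2.33423453e+01  2.42723640e+01  9.58745520e+01 -2.54444375e-14
  5.98530840e+01 -1.17518638e+02] [-9.79156614e+00  2.87658822e+01  1.12478991e+02 -2.54444375e-14
  3.87551264e+01 -1.03967859e+02]
-0.38913549493371613
4.2167 [-0.18625481 -0.12547524 -0.12290167] [-189.42201263  -68.14414252   30.66286739]
```

Run:
```python
import cv2
a=cv2.imread("pics/scene1.png")[80:270,190:410]
cv2.imwrite("pics/scz1.png",cv2.resize(a,None,fx=3,fy=3,interpolation=cv2.INTER_CUBIC))
```

```text
(no output)
```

View pics/scz1.png

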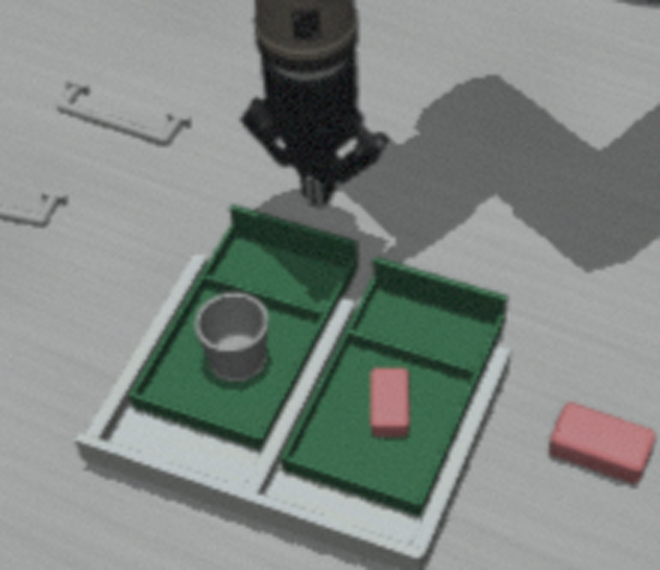

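The shut fingertips (zoom px 315,200) stand clear in front of the right lip, which spans 232–357. I'll push now.

Run:
```python
from h import *
def st(m,r=None): print(m,r,round(bot.current_t(),2),bot.current_wrist_force().round(1),inv(bot.current_eef_pos()).round(1))
r=bot.servo_line(W(-125,-68,30),vel=50,contact_N=12); st("a",r)
if not r:
    r=bot.servo_line(W(-95,-68,30),vel=25,contact_N=12); st("b",r)
bot.servo_line(W(-175,-68,30),vel=120); st("back")
import cv2
for n in("scene","top"): cv2.imwrite(f"pics/{n}2.png",bot.read_camera(n)[:,:,::-1])
a=cv2.imread("pics/scene2.png")[80:270,190:410]
b=cv2.convertScaleAbs(cv2.imread("pics/top2.png")[120:310,260:400],alpha=1.8)
cv2.imwrite("pics/z2.png",cv2.resize(cv2.hconcat([a,b]),None,fx=2.2,fy=2.2,interpolation=cv2.INTER_CUBIC))
```

```text
a False 5.77 [-0.2 -0.3 -0.2] [-124.9  -68.    30. ]
b True 6.38 [ 0.1  0.1 -0.1] [-115.   -67.8   29.5]
back None 7.03 [ 0.2  0.6 -0. ] [-174.1  -68.3   30.3]
```

View pics/z2.png

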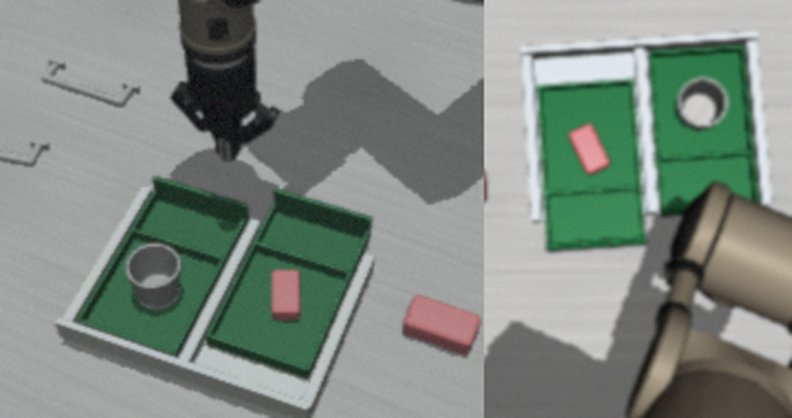

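The right tray is home against its back stop, with contact at dock x −115 (the predicted pose is −116). The cup is standing. Next I'll hook the left lip.

Run:
```python
from h import *
def st(m,r=None): print(m,r,round(bot.current_t(),2),bot.current_wrist_force().round(1),inv(bot.current_eef_pos()).round(1))
bot.servo_line(W(-175,-68,120),vel=200)
bot.servo_line(W(-97,68,120),vel=200)
r=bot.servo_line(W(-97,68,60),vel=100,contact_N=8); st("above",r)
import cv2
for n in("scene","top"): cv2.imwrite(f"pics/{n}3.png",bot.read_camera(n)[:,:,::-1])
a=cv2.imread("pics/scene3.png")[80:270,190:410]
b=cv2.convertScaleAbs(cv2.imread("pics/top3.png")[120:310,260:400],alpha=1.8)
cv2.imwrite("pics/z3.png",cv2.resize(cv2.hconcat([a,b]),None,fx=2.2,fy=2.2,interpolation=cv2.INTER_CUBIC))
```

```text
above False 9.41 [-0.   0.5  0.5] [-96.6  67.7  60.5]
```

View pics/z3.png

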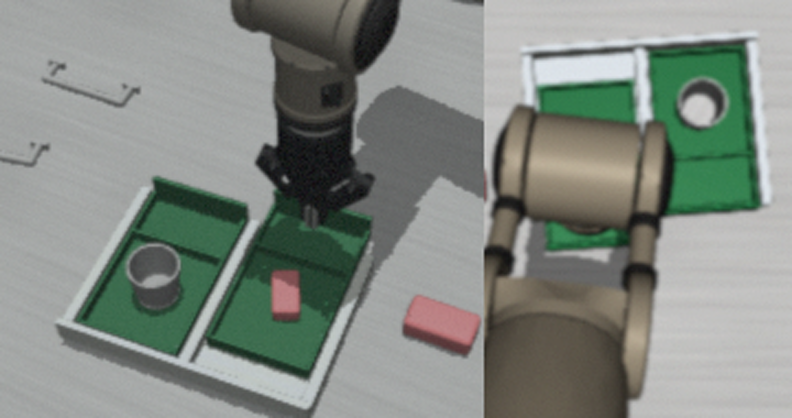

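The shut tips (px 313,222) are over the left finger bay, between the lip and the cross wall. I'll lower them and draw the tray out.

Run:
```python
from h import *
def st(m,r=None): print(m,r,round(bot.current_t(),2),bot.current_wrist_force().round(1),inv(bot.current_eef_pos()).round(1))
r=bot.servo_line(W(-97,68,27),vel=60,contact_N=6); st("down",r)
if r: raise SystemExit
r=bot.servo_line(W(-185,68,27),vel=40,contact_N=12); st("pull",r)
if not r:
    r=bot.servo_line(W(-220,68,27),vel=25,contact_N=12); st("pull2",r)
    bot.pause(.2); st("hold")
```

```text
down False 10.21 [-0.3 -1.   0.6] [-96.9  68.   26.9]
pull False 12.56 [ 2.2 -0.6  1.6] [-184.9   68.    27. ]
pull2 True 13.32 [ 0.7  0.1 -0.4] [-199.8   67.8   27.1]
hold None 13.53 [0.5 0.5 0.2] [-199.7   67.7   26.9]
```

It stopped at dock x −199.8; the end stop is predicted at −201. I'll back off the lip, lift and look.

Run:
```python
from h import *
import cv2
bot.servo_line(W(-183,68,27),vel=60)
bot.servo_line(W(-183,68,140),vel=150)
bot.reach(W(-240,300,250)if 0 else [250,350,250],R)
for n in("scene","top"): cv2.imwrite(f"pics/{n}4.png",bot.read_camera(n)[:,:,::-1])
a=cv2.imread("pics/scene4.png")[100:270,190:410]
b=cv2.convertScaleAbs(cv2.imread("pics/top4.png")[120:290,260:400],alpha=1.8)
cv2.imwrite("pics/z4.png",cv2.resize(cv2.hconcat([a,b]),None,fx=2.2,fy=2.2,interpolation=cv2.INTER_CUBIC))
cv2.imwrite("pics/s4.png",cv2.resize(a,None,fx=3.4,fy=3.4,interpolation=cv2.INTER_CUBIC))
print(bot.current_t(),bot.current_eef_pos())
def pz(P): return ((proj("scene",P)[0]-[190,100])*3.4).round()
for L,t in((115,1),(107,1),): print(L,pz(W(-105-L,126,52)),pz(W(-105-L,10,52)))
for L in(0,8): print(L,pz(W(-105-L,-126,52)),pz(W(-105-L,-10,52)))
```

```text
16.5583 [250.68259601 349.5620084  249.66705507]
115 [614. 180.] [468. 138.]
107 [611. 188.] [464. 146.]
0 [240. 198.] [385. 242.]
8 [245. 190.] [389. 234.]
```

View pics/s4.png

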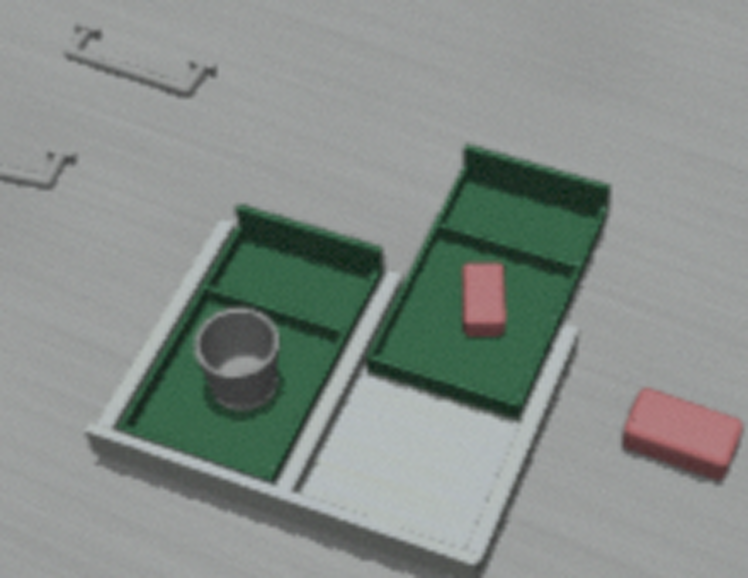

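View pics/z4.png

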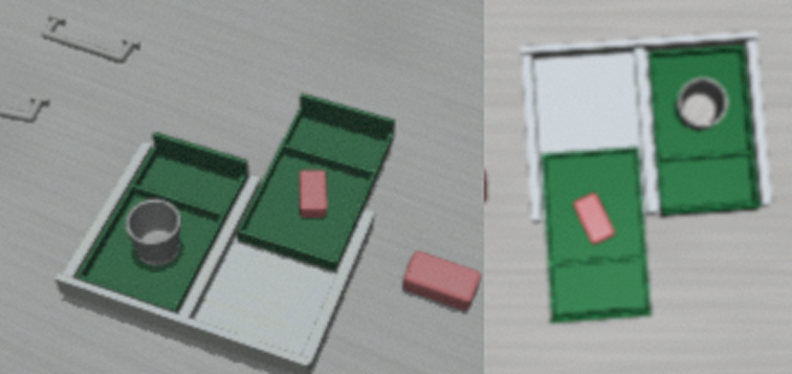

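Run:
```python
from plant import bot
print(bot.current_wrist_force()); bot.finish_job()
```

```text
[-0.23835981  0.01603511  0.17386171]
the job is handed in; nothing more can be done
```

I pushed the cup's tray (right) home with the shut fingertips against its front. I then lowered them into the wax tray's (left) finger bay and drew it out to its stop by the back of the lip. After backing off, I lifted the arm clear and handed the job in at about 16.6 s. `finish_job` gives no verdict.

**Final tray positions:** the push stopped on contact at dock x −115.0 mm and the pull at −199.8 mm. With 22 mm wide fingers, the two trays are 114.8 mm apart in travel. The full stroke is 115 mm, so both must be at their ends.

**Last pictures:**
- The right tray is against the back stop and the left tray is fully out.
- The wax and cup are upright in their load bays.
- The handles in the crop I viewed look undisturbed. I did not look at the canister again, but the arm did not go near it.

**Disagreement:** my camera fit put both lips about 8 mm too far toward the dock's back in the scene view. Taken alone, that view would read about 107 mm for the wax tray and −8 mm for the cup tray. The same offset on both lips points to a pose error in my fit, and the difference still comes to 115 mm. I therefore relied on the contact readings.

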